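# Put the balance weights back in their case

### The job

The four balance weights have been wiped and stand on the blue mat: put each one back upright in its own well of the open wooden case, so that they stand in a row in order of size from the largest well to the smallest, each right down on the floor of its well. Set them down without dropping them or tipping them over, and leave the tweezers, bottle and timer where they are.

Things in the scene. Friction and masses are not known exactly. Their poses are not given: they have to be found in the camera images.
- case: Fixed open case: dark wooden block 56 x 162 x 26 mm (foot 62 x 168), a row of four flat round wells. Origin: centre of underside; y along the row to the largest well. Wells 9 mm deep, floor 17 mm above the origin, centres at x = 0: 43 mm wide at y +52; 34 mm wide at y +8; 27 mm wide at y -28; 20.5 mm wide at y -61. About 3 mm play round each weight, none for the next larger.
- mat: Thin blue mat, fixed, 120 x 100 x 3 mm, on which the four weights stand at the start. Origin: centre of its underside, z up. (Not listed: a fixed partition along the left of the bench, its face at y = +0.22 m and its top 0.6 m up, which the arm must clear.)
- weight_500: The largest of four steel cylinder weights with a knob, 500 g, loose, upright: body 37 mm in diameter, 56 mm high in all; the body's straight side runs from the foot up to 34 mm, then a narrow neck, then a knob 32 mm wide that fills the top 11 mm. Origin: centre of its foot; z up its axis.
- weight_200: The second largest of four steel cylinder weights with a knob, 200 g, loose, upright: body 28 mm in diameter, 44 mm high in all; the body's straight side runs from the foot up to 26 mm, then a narrow neck, then a knob 24 mm wide that fills the top 9 mm. Origin: centre of its foot; z up its axis.
- weight_100: The second smallest of four steel cylinder weights with a knob, 100 g, loose, upright: body 21 mm in diameter, 36 mm high in all; the body's straight side runs from the foot up to 22 mm, then a narrow neck, then a knob 18 mm wide that fills the top 7 mm. Origin: centre of its foot; z up its axis.
- weight_50: The smallest of four steel cylinder weights with a knob, 50 g, loose, upright: body 15 mm in diameter, 30 mm high in all; the body's straight side runs from the foot up to 18 mm, then a narrow neck, then a knob 13 mm wide that fills the top 6 mm. Origin: centre of its foot; z up its axis.
- tweezers: Bystander: steel tweezers lying flat, 12 x 125 x 10 mm, loose. Origin: centre of the underside, y along the length.
- bottle: Bystander: white plastic bottle with a blue screw cap, 54 mm in diameter, 105 mm high, loose, upright. Origin: centre of its foot.
- timer: Bystander: off-white bench timer with small buttons, 52 x 68 x 16 mm, loose, flat on the bench. Origin: centre of its underside.
Not all that is in view belongs to the job. Leave any black or red look-alike of the weight_200 alone.

How it is judged:
At the end, for the whole second after the job is handed in: Each of the four weights stands upright (within 7 degrees) in the well of its own size: its foot within 6 mm of the well's centre along both axes of the case and within 3 mm of the well's floor, at rest, released by the fingers (x of weight_500 in the frame of case between -0.006 and 0.006 m and y of weight_500 in the frame of case between 0.046 and 0.058 m and z of weight_500 in the frame of case between 0.014 and 0.0205 m and angle between each of weight_500, weight_200, weight_100, weight_50's own z axis and vertical below 0.12 rad and linear speed of each of weight_500, weight_200, weight_100, weight_50 below 0.01 m/s and contact force between the fingers and weight_500 below 0.05 N and x of weight_200 in the frame of case between -0.006 and 0.006 m and y of weight_200 in the frame of case between 0.002 and 0.014 m and z of weight_200 in the frame of case between 0.014 and 0.0205 m and contact force between the fingers and weight_200 below 0.05 N and x of weight_100 in the frame of case between -0.006 and 0.006 m and y of weight_100 in the frame of case between -0.034 and -0.022 m and z of weight_100 in the frame of case between 0.014 and 0.0205 m and contact force between the fingers and weight_100 below 0.05 N and x of weight_50 in the frame of case between -0.006 and 0.006 m and y of weight_50 in the frame of case between -0.067 and -0.055 m and z of weight_50 in the frame of case between 0.014 and 0.0205 m and contact force between the fingers and weight_50 below 0.05 N); the robot touches nothing.
It fails at once if a weight is tipped over (more than 35 degrees) (angle between any of weight_500, weight_200, weight_100, weight_50's own z axis and vertical above 0.6 rad).
It fails at once if a weight is dropped (falls faster than 0.7 m/s, about 25 mm of free fall, with no finger on it) ((linear speed of weight_500 above 0.7 m/s and contact force between the fingers and weight_500 below 0.01 N) or (linear speed of weight_200 above 0.7 m/s and contact force between the fingers and weight_200 below 0.01 N) or (linear speed of weight_100 above 0.7 m/s and contact force between the fingers and weight_100 below 0.01 N) or (linear speed of weight_50 above 0.7 m/s and contact force between the fingers and weight_50 below 0.01 N)).
It fails at once if the tweezers, the bottle or the timer is moved by more than 20 mm (distance of any of tweezers, bottle, timer from where it was at the start of the episode above 0.02 m).
It also fails if it takes over 77 s, if anything falls off the work surface, if the arm or the gripper's body presses on something with over 40 N, if the wrist force passes 120 N, or if a joint passes its speed limit or range.

### The arm

A 6-joint arm with a two-finger parallel gripper is mounted at the origin on the work surface; the furniture and walls round the work are solid. World frame = base frame: x ahead of the robot, y to its left, z up, the work surface at z = 0. Lengths are in m, angles in rad, forces in N, time in s.
With the tool pointing down it reaches from about 0.35 to 0.975 m from the base axis. Payload 7.1 kg.
Tool frame: the origin (TCP) lies midway between the tips of the shut fingers; the grasp point (between the pads) lies 19 mm behind it; z points along the fingers, y is the line along which they close (so a half turn about z gives the same grasp; the last joint's range is limited). The gripper opens to 88 mm and grips with 3 to 60 N. Pads are 20 mm wide; open, the fingers measure 115 mm over their backs; the gripper's body (75 mm by 178 mm) begins 61 mm behind the grasp point.
Start: joints at [-1.169, 0.423, 1.63, -0, 1.089, -0.019], TCP at [0.255, -0.57, 0.223] pointing down, gripper open.
Joint ranges: [-3, 3], [-0.9, 2.11], [0.09, 2.58], [-1.31, 4.45], [0.11, 2.69], [-2.54, 2.54]. Speed limits (rad/s): [2.39, 2.39, 3.01, 3.14, 3.14, 3.14].

### API

Orientations are given as a unit quaternion [w, x, y, z].
In Python, from station import move_pose, movel, movej, command_gripper, wait, inverse_kinematics, read_camera, camera_info, MotionError, job_done, get_time, get_joint_pos, get_qvel, get_effort, get_tcp_pos, get_ee_rot, get_ft_force, get_ft_torque, get_grip_width, get_finger_force gives the robot as it stands. Calls block until the motion is done:
- move_pose(position, orientation): joint-space move of the TCP to a pose.
- movel(position, frame=None, v=0.15, until_force=None): straight line of the TCP; frame=None keeps the orientation; v is the mean speed in m/s. With until_force (N) it stops when the force on the tool has changed by that much, and returns True; else False.
- movej(angles): joint-space move.
- command_gripper(opening): opening from 0.0 (shut) to 1.0 (fully open); the grip force is fixed at half the most; returns when the fingers have stopped.
- wait(seconds).
- inverse_kinematics(position, orientation): joint angles nearest the present ones, or None.
- read_camera(name): name is "scene" or "side" or "wrist"; returns the picture (480x640x3 uint8, red, green, blue); there is no depth.
- camera_info(name): a dict with "intrinsics" (3x3 intrinsics, pixels), "T" (4x4, takes a point from camera to world coordinates); the wrist camera has in their place "tool_from_camera" (4x4, takes a point from camera to tool coordinates, whose origin is the TCP and whose axes are the flange's). Camera axes: x right, y up, looking along -z (the intrinsics and any distortion apply to the point x, -y, -z); pixel columns grow to the right and rows downward; lengths in m; the calibration is good to about 2 mm. The wrist camera is an equidistant fisheye: a pixel r from the principal point sees the ray r / f radians off the axis. A picture is of the moment at which its call begins: read the wrist's pose just before it. camera_info takes no time and is no camera call.
A pose or a line that the arm cannot do raises MotionError and nothing moves.
- job_done(): hands the job in; it is judged then, once.
Readings, each from a call of its own:
- get_time(): time.
- get_joint_pos(): joint angles.
- get_qvel(): joint speeds.
- get_effort(): joint torques, N m.
- get_tcp_pos(): TCP position.
- get_ee_rot(): TCP orientation.
- get_ft_force(): force on the tool from outside, world axes, zero at the start.
- get_ft_torque(): the same for the moment, N m.
- get_grip_width(): opening from 0.0 (shut) to 1.0 (fully open).
- get_finger_force(): force on a finger pad.
Only numpy, scipy, OpenCV 4.12 (cv2) and the standard library are available. Lean on these libraries where they do the work, as an engineer would, in place of code of your own. Each camera call takes 0.05 s, during which the arm holds its last target. There are 200 camera calls.

## Working session

There is one attempt and no reset: what is moved stays moved. The work goes in short steps, each a Python script; the robot and the scene stay as the last script left them, time stands still between calls to the robot, and variables do not carry over. Pictures are saved under pics/ and viewed, at most 14 in all, crops included, and the job is handed in when it is done.

```bash
mkdir -p pics; ls; python3 - <<'E'
from station import *
import cv2,numpy as np
np.set_printoptions(precision=4,suppress=True)
for n in("scene","side"):
    cv2.imwrite(f"pics/{n}0.png",read_camera(n)[:,:,::-1]); c=camera_info(n); print(n,c)
print(camera_info("wrist"),get_time(),get_ee_rot())
E
```

```text
pics
scene {'intrinsics': array([[551.2235,   0.    , 321.0652],
       [  0.    , 551.2235, 241.0091],
       [  0.    ,   0.    ,   1.    ]]), 'T': array([[ 0.2299, -0.7819,  0.5794,  0.9544],
       [ 0.9732,  0.1904, -0.1293, -0.3245],
       [-0.0092,  0.5936,  0.8047,  0.793 ],
       [ 0.    ,  0.    ,  0.    ,  1.    ]])}
side {'intrinsics': array([[599.0469,   0.    , 333.0055],
       [  0.    , 599.0469, 243.5802],
       [  0.    ,   0.    ,   1.    ]]), 'T': array([[ 0.6992, -0.6152,  0.3641,  0.7519],
       [ 0.7149,  0.5961, -0.3656, -0.5542],
       [ 0.0079,  0.516 ,  0.8566,  0.8638],
       [ 0.    ,  0.    ,  0.    ,  1.    ]])}
{'intrinsics': array([[371.6483,   0.    , 324.7801],
       [  0.    , 371.6483, 236.5926],
       [  0.    ,   0.    ,   1.    ]]), 'tool_from_camera': array([[ 0.001 ,  0.9604,  0.2786,  0.0763],
       [ 1.    , -0.0008, -0.0005, -0.0006],
       [-0.0003,  0.2786, -0.9604, -0.1631],
       [ 0.    ,  0.    ,  0.    ,  1.    ]])} 0.1 [-0.0006  0.9779  0.2088 -0.0001]
```

View pics/scene0.png

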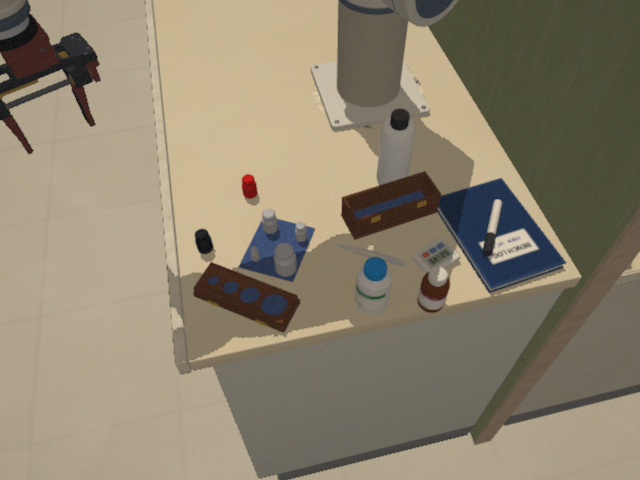

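View pics/side0.png

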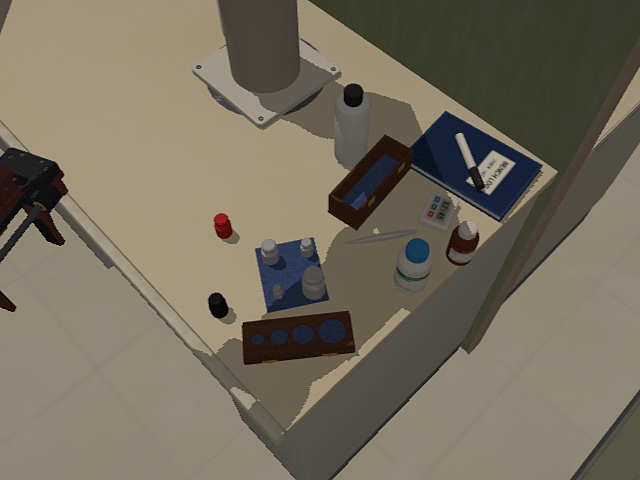

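The scene view shows four steel weights on the blue mat: largest at (285,260), then (270,222), (301,232) and smallest (255,254). The red look-alike is at (249,187) and the black one at (204,241), both off the mat. The case with its four blue wells is at (246,297); the long box at (390,205) holds something else. I'll take the four on the mat, and check that with one enlarged crop while I triangulate.

```bash
cat > h.py <<'E'
from station import *
import cv2,numpy as np
from scipy.spatial.transform import Rotation as R
np.set_printoptions(precision=4,suppress=True)
def tcpT():
    q=get_ee_rot(); T=np.eye(4); T[:3,:3]=R.from_quat([q[1],q[2],q[3],q[0]]).as_matrix(); T[:3,3]=get_tcp_pos(); return T
def ray(n,uv,T=None):
    """origin, directions (N,3) in world; T = tool pose for the wrist camera"""
    c=camera_info(n);K=c["intrinsics"];uv=np.atleast_2d(uv).astype(float)
    p=(uv-K[:2,2])/K[0,0]
    if n=="wrist":
        r=np.linalg.norm(p,axis=1,keepdims=True)+1e-12
        d=np.hstack([p/r*np.sin(r),np.cos(r)]); M=T@c["tool_from_camera"]
    else: d=np.hstack([p,np.ones((len(p),1))]); M=c["T"]
    d=d*[1,-1,-1]; d/=np.linalg.norm(d,axis=1,keepdims=True)
    return M[:3,3],d@M[:3,:3].T
def plane(n,uv,z,T=None):
    o,d=ray(n,uv,T); return o+d*((z-o[2])/d[:,2])[:,None]
def tri(rs):
    """least-squares meeting point of rays [(o,d)..], and the rms miss"""
    A=[np.eye(3)-np.outer(d,d) for o,d in rs]; b=[a@o for a,(o,d) in zip(A,rs)]
    x=np.linalg.solve(sum(A),sum(b)); return x,np.sqrt(np.mean([np.sum((a@x-c)**2) for a,c in zip(A,b)]))
def project(n,X,T=None):
    c=camera_info(n);K=c["intrinsics"];M=T@c["tool_from_camera"] if n=="wrist" else c["T"]
    p=(np.atleast_2d(X)-M[:3,3])@M[:3,:3]*[1,-1,-1]
    if n=="wrist":
        s=np.linalg.norm(p[:,:2],axis=1); th=np.arctan2(s,p[:,2]); q=p[:,:2]/s[:,None]*th[:,None]
    else: q=p[:,:2]/p[:,2:]
    return q*K[0,0]+K[:2,2]
def down(yaw):
    """tool down, closing line (tool y) at angle yaw in the world xy plane"""
    y=np.array([np.cos(yaw),np.sin(yaw),0]);z=np.array([0,0,-1.]);x=np.cross(y,z)
    q=R.from_matrix(np.c_[x,y,z]).as_quat(); return np.array([q[3],*q[:3]])
E
python3 - <<'E'
from h import *
P={"w500top":((285,250),(313,272)),"w200top":((269,214),(268,244)),"w100top":((301,226),(307,241)),"w50top":((254,249),(277,288)),
"well500":((274,305),(333,331)),"well50":((213,281),(257,339)),"bottlecap":((375,268),(418,248)),"red":((249,180),(222,218)),"black":((203,235),(217,298)),
"tallbottle":((400,117),(353,92)),"boxcorner":((437,179),(409,150))}
for k,(a,b) in P.items():
    s=[ray("scene",a),ray("side",b)]; print(k,*tri([(o,d[0]) for o,d in s]))
print(plane("scene",[[340,247],[403,263],[436,255]],0.01))
T=tcpT(); print(T)
a=cv2.resize(cv2.imread("pics/scene0.png")[170:335,180:325],None,fx=2.7,fy=2.7,interpolation=2)
b=cv2.resize(cv2.imread("pics/side0.png")[205:370,205:365],None,fx=2.45,fy=2.7,interpolation=2)
cv2.imwrite("pics/crop0.png",np.hstack([a,b])[:600,:800])
E
```

```text
w500top [ 0.4227 -0.2665  0.0512] 0.0015328170495220493
w200top [ 0.3293 -0.2781  0.0372] 0.0012629525912535371
w100top [ 0.368  -0.2285  0.0356] 0.0011627428184393296
w50top [ 0.3941 -0.3169  0.0294] 0.0001233531330432011
well500 [ 0.5042 -0.3027  0.0209] 0.0006651145331257801
well50 [ 0.4331 -0.3929  0.0176] 0.0009761836157748394
bottlecap [ 0.5214 -0.1441  0.0989] 0.0018754393314610435
red [ 0.2388 -0.2996  0.0363] 0.0017234615135589433
black [ 0.3471 -0.3969  0.0358] 0.0013893192410025382
tallbottle [ 0.2685 -0.0283  0.1558] 0.0011225817067866235
boxcorner [0.3738 0.0052 0.0888] 0.009022668230112533
[[ 0.4111 -0.1695  0.01  ]
 [ 0.4693 -0.0732  0.01  ]
 [ 0.4669 -0.0125  0.01  ]]
[[ 0.9128  0.4085 -0.0005  0.2551]
 [ 0.4085 -0.9128  0.0012 -0.57  ]
 [ 0.     -0.0013 -1.      0.222 ]
 [ 0.      0.      0.      1.    ]]
```

View pics/crop0.png

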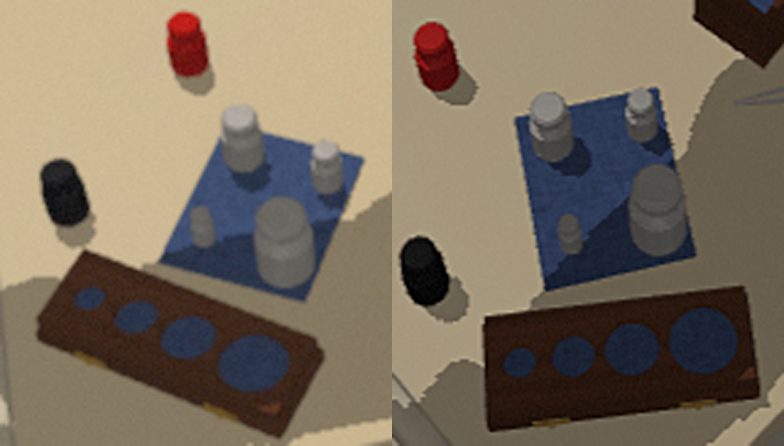

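The crop confirms four grey steel weights on the mat in four clear sizes, with red and black only off the mat. I'll take two wrist views over the mat and case, with the closing line across the case row.

```bash
python3 - <<'E'
from h import *
yaw=np.arctan2(-.071,.09)
print(yaw); q=down(yaw); tx=np.array([np.cos(yaw+np.pi/2),np.sin(yaw+np.pi/2),0])
c=np.array([.43,-.30,.22]); Ts=[]
for i,s in enumerate((-.07,.07)):
    p=c+s*tx
    print(inverse_kinematics(p,q)); move_pose(p,q); wait(.2)
    Ts.append(tcpT()); cv2.imwrite(f"pics/w{i}.png",read_camera("wrist")[:,:,::-1])
np.save("Tw.npy",Ts); print(get_time(),get_grip_width())
E
```

```text
-0.6679290584858224
[-0.7654  0.2801  1.8525 -0.      1.009  -0.0974]
[-0.5     0.2921  1.8354 -0.      1.0141  0.1679]
2.2083 0.998310179012933
```

View pics/w0.png

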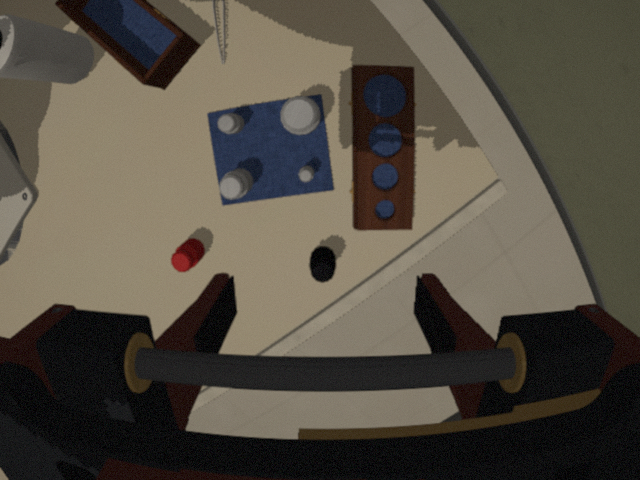

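View pics/w1.png

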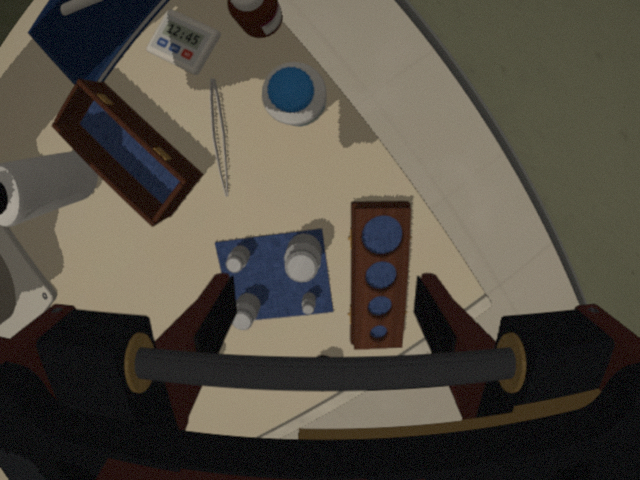

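Wrist view 0 shows the weights at about (300,115), (235,184), (229,123) and (306,173), with the wells at (384,95), (385,140), (385,176) and (385,209). View 1 shows the weights at (302,263), (243,316), (235,262) and (309,306), with the wells at (382,235), (381,275), (380,306) and (379,332). Next I'll segment the well floors and knob tops and triangulate them.

```bash
cat > m.py <<'E'
from h import *
Ts=np.load("Tw.npy"); I=[cv2.imread(f"pics/w{i}.png") for i in (0,1)]
N=("500","200","100","50")
seed={"W":[[(300,115),(235,184),(229,123),(306,173)],[(302,263),(243,316),(235,262),(309,306)]],
"C":[[(384,95),(385,140),(385,176),(385,209)],[(382,235),(381,275),(380,306),(379,332)]]}
half=dict(zip(N,(25,19,16,12)))
res={};vis=[]
for kind in "WC":
    for j,n in enumerate(N):
        uv=[];row=[]
        for i in (0,1):
            u,v=seed[kind][i][j];h=half[n]+4
            c=cv2.GaussianBlur(cv2.resize(I[i][v-h:v+h+1,u-h:u+h+1],None,fx=4,fy=4,interpolation=2),(5,5),0)
            b,g,r=[c[...,k].astype(int) for k in range(3)]
            if kind=="C": m=(b-r>8)
            else:
                m=(np.abs(b-r)<30)&(g>40); V=g.copy(); t,_=cv2.threshold(V[m].astype(np.uint8),0,255,cv2.THRESH_OTSU); m&=V>t
            m=cv2.morphologyEx(m.astype(np.uint8),cv2.MORPH_OPEN,np.ones((7,7)))
            cs,_=cv2.findContours(m,0,2); k=max(cs,key=cv2.contourArea); k=cv2.convexHull(k)
            e=cv2.fitEllipse(k); cv2.ellipse(c,e,(0,0,255),1)
            uv.append((np.array(e[0])+.5)/4-.5+[u-h,v-h]); print(kind,n,i,uv[-1],np.array(e[1])/4)
            row.append(cv2.resize(c,(190,190)))
        rs=[(o,d[0]) for o,d in (ray("wrist",uv[i],Ts[i]) for i in (0,1))]
        x,e=tri(rs); res[kind+n]=x; print("   ",x,"miss",round(e,4)); vis.append(np.vstack(row))
cv2.imwrite("pics/det%d.png"%int(get_time()*100),np.vstack([np.hstack(vis[:4]),np.hstack(vis[4:])])[:760])
np.savez("res.npz",**res)
E
python3 m.py; ls pics; python3 -c "
import cv2;a=cv2.imread('pics/det220.png');cv2.imwrite('pics/det.png',cv2.resize(a,(600,600)))"
```

```text
W 500 0 [297.8944 116.4659] [33.4923 36.3316]
W 500 1 [298.6629 264.1768] [28.8136 38.1546]
    [ 0.4225 -0.2694  0.0455] miss 0.0008
W 200 0 [229.7837 187.8884] [21.089  25.8244]
W 200 1 [241.5981 321.6877] [17.2465 20.0966]
    [ 0.3335 -0.2806  0.0479] miss 0.0005
W 100 0 [226.907  124.1522] [16.8735 21.0412]
W 100 1 [233.305  264.7271] [13.7482 15.562 ]
    [ 0.3665 -0.2309  0.0363] miss 0.0007
W 50 0 [304.6911 175.1619] [11.7987 13.3272]
W 50 1 [307.4836 309.8139] [10.7202 12.0113]
    [ 0.3934 -0.3162  0.0359] miss 0.0002
C 500 0 [384.2848  95.3023] [40.6469 42.8786]
C 500 1 [381.7598 234.3504] [37.5432 40.6585]
    [ 0.5015 -0.3027  0.0198] miss 0.0002
C 200 0 [384.7522 139.6887] [32.6391 33.1271]
C 200 1 [380.5536 274.5862] [26.1879 30.6365]
    [ 0.4748 -0.3375  0.0211] miss 0.0002
C 100 0 [384.7342 176.0544] [24.9755 25.7774]
C 100 1 [379.4269 305.1482] [17.9689 23.0411]
    [ 0.4531 -0.3661  0.0219] miss 0.0002
C 50 0 [384.4714 208.7923] [17.4823 18.8096]
C 50 1 [378.2694 331.1952] [11.4369 15.8524]
    [ 0.4333 -0.3922  0.0225] miss 0.0001
crop0.png
det220.png
scene0.png
side0.png
w0.png
w1.png
```

View pics/det.png

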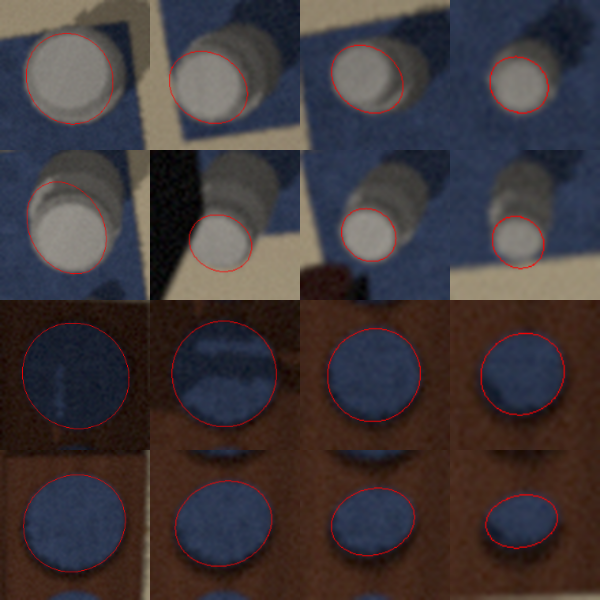

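Well floors are fitted well: the spacings come out at 43.9, 35.9 and 32.8 mm against the stated 44, 36 and 33. Some knob-top ellipses (500 and 100 especially) also pick up the side wall, so I'll tighten that threshold.

```bash
python3 - <<'E'
s=open('m.py').read()
a=s.index("m=(np.abs(b-r)<30)"); b=s.index("m=cv2.morphologyEx")
s=s[:a]+"m=(np.abs(b-r)<34); m&=g>(lambda t:.90*t)(np.median(g[m&(g>.88*np.percentile(g[m],97))]))&(np.hypot(*(np.indices(g.shape)-g.shape[0]/2))<4*h)\n            "+s[b:]
s=s.replace("(7,7)","(9,9) if kind=='W' else (7,7)").replace('half=','seed["W"]=[[(299,114),(229,188),(226,122),(305,175)],[(300,266),(242,322),(233,265),(308,310)]]\nhalf=').replace("det%d.png\"%int(get_time()*100)","det2.png\"").replace("np.hstack(vis[4:])])[:760]","np.hstack(vis[4:])])[:380]")
s+='''
print("well from view0 on z=.017:")
w=[res["C"+n] for n in N]
off=np.array([.052,.008,-.028,-.061]); A=np.c_[np.ones(4),off]; f=np.linalg.lstsq(A,np.array(w),rcond=None)[0]
print("case origin",f[0],"axis",f[1],np.degrees(np.arctan2(f[1][1],f[1][0])))
'''
s=s.replace("x,e=tri(rs)","rs_=rs;x,e=tri(rs);print('  v0/v1 on nominal plane',*[plane('wrist',uv[i],.017 if kind=='C' else .003+dict(zip(N,(.056,.044,.036,.030)))[n],Ts[i])[0][:2] for i in (0,1)])")
open('m2.py','w').write(s)
E
sed -i 's/&(np.hypot.*$//' m2.py; python3 m2.py
```

```text
W 500 0 [297.5568 113.973 ] [28.8483 29.9983]
W 500 1 [300.3758 267.7394] [25.2073 27.297 ]
  v0/v1 on nominal plane [ 0.4247 -0.269 ] [ 0.4248 -0.2693]
    [ 0.4248 -0.2691  0.0593] miss 0.0001
W 200 0 [229.0809 187.5343] [19.6238 20.7018]
W 200 1 [240.9817 322.419 ] [16.5254 17.5964]
  v0/v1 on nominal plane [ 0.3324 -0.2796] [ 0.3322 -0.2814]
    [ 0.334  -0.2801  0.0509] miss 0.0005
W 100 0 [225.2215 123.1586] [14.2803 15.0877]
W 100 1 [233.275  264.8501] [12.0305 13.5792]
  v0/v1 on nominal plane [ 0.3669 -0.23  ] [ 0.367  -0.2302]
    [ 0.3671 -0.2301  0.0393] miss 0.0001
W 50 0 [304.8408 175.5385] [ 9.8473 10.3565]
W 50 1 [307.4524 309.2808] [7.4916 9.1925]
  v0/v1 on nominal plane [ 0.3929 -0.3166] [ 0.3929 -0.3169]
    [ 0.393  -0.3167  0.0334] miss 0.0001
C 500 0 [384.2848  95.3023] [40.6469 42.8786]
C 500 1 [381.7598 234.3504] [37.5432 40.6585]
  v0/v1 on nominal plane [ 0.5018 -0.3026] [ 0.5015 -0.3038]
    [ 0.5015 -0.3027  0.0198] miss 0.0002
C 200 0 [384.7522 139.6887] [32.6391 33.1271]
C 200 1 [380.5536 274.5862] [26.1879 30.6365]
  v0/v1 on nominal plane [ 0.4752 -0.3379] [ 0.4745 -0.3394]
    [ 0.4748 -0.3375  0.0211] miss 0.0002
C 100 0 [384.7342 176.0544] [24.9755 25.7774]
C 100 1 [379.4269 305.1482] [17.9689 23.0411]
  v0/v1 on nominal plane [ 0.4533 -0.3669] [ 0.4524 -0.3686]
    [ 0.4531 -0.3661  0.0219] miss 0.0002
C 50 0 [384.4714 208.7923] [17.4823 18.8096]
C 50 1 [378.2694 331.1952] [11.4369 15.8524]
  v0/v1 on nominal plane [ 0.4332 -0.3936] [ 0.4321 -0.3955]
    [ 0.4333 -0.3922  0.0225] miss 0.0001
well from view0 on z=.017:
case origin [ 0.4701 -0.3439  0.0212] axis [ 0.6037  0.792  -0.0239] 52.68540936792916
```

View pics/det2.png

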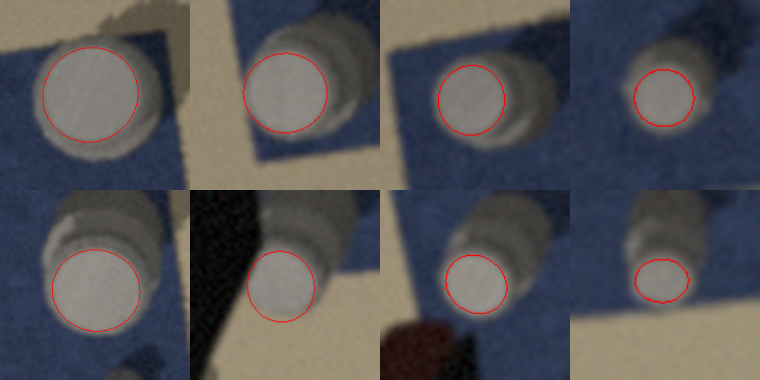

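All four knob tops now fit: measured top heights are 59.3, about 47, 39.3 and 33.4 mm, as nominal. For the 200 I'll use view 0, because a finger cuts view 1. I'll place the 500 first.

```bash
cat > pp.py <<'E'
from h import *
O=np.array([.4702,-.3442]); A=np.radians(52.75); ax=np.array([np.cos(A),np.sin(A)]); Q=down(A-np.pi/2)
#       pick xy          dia    tip above foot  well y
W={"500":((.4248,-.2691),.037,.017,.052),"200":((.3325,-.2797),.028,.014,.008),
   "100":((.3670,-.2301),.021,.013,-.028),"50":((.3929,-.3167),.015,.0115,-.061)}
UP=.125
def go(n):
    p,d,g,wy=W[n]; p=np.array(p); w=O+wy*ax
    command_gripper(min(1,(d+.022)/.088)); move_pose([*p,UP],Q)
    movel([*p,.003+g+.02],v=.2); movel([*p,.003+g],v=.06)
    command_gripper(0.0); print(n,"grip",get_grip_width()*88,get_finger_force(),get_tcp_pos())
    movel([*p,.003+g+.02],v=.1); 
    movel([*p,UP],v=.2); print("lifted",get_grip_width()*88,get_finger_force(),get_ft_force())
    movel([*w,UP],v=.2); wait(.2)
    movel([*w,.017+g+.014],v=.2)
    hit=movel([*w,.017+g-.004],v=.025,until_force=3.0)
    z=get_tcp_pos()[2]; print("touch",hit,"foot z est",z-g,get_ft_force(),get_time())
    return z-g
def release(n):
    p,d,g,wy=W[n]; w=O+wy*ax
    t=get_tcp_pos(); command_gripper(min(1,(d+.016)/.088)); wait(.1)
    movel([t[0],t[1],t[2]+.03],v=.08); movel([t[0],t[1],UP],v=.25); print("released",get_time())
E
python3 - <<'E'
from pp import *
z=go("500")
if abs(z-.017)<.003: release("500")
else: print("NOT SEATED")
E
```

```text
500 grip 36.17464542208926 29.999917319510132 [ 0.4251 -0.2693  0.0202]
lifted 36.02626615776794 29.99745466047898 [-0.6564  0.2043 -5.141 ]
touch True foot z est 0.016991797485584617 [ 0.8535 -0.8159  3.68  ] 7.7
released 9.2167
```

The 500 is seated: foot estimate 17.0 mm, width 36 mm. Now the 200, then the 100 only if that one seats.

```bash
python3 - <<'E'
from pp import *
for n,w in (("200",28),("100",21)):
    z=go(n)
    if abs(z-.017)<.003: release(n)
    else: print("NOT SEATED"); break
else:
    move_pose([.36,-.43,.22],Q); wait(.2); np.save("T3.npy",tcpT())
    cv2.imwrite("pics/w3.png",read_camera("wrist")[:,:,::-1]); cv2.imwrite("pics/side3.png",read_camera("side")[:,:,::-1])
E
```

```text
200 grip 27.19650618105576 30.00057589088101 [ 0.3328 -0.2799  0.0172]
lifted 27.206055885948413 29.999255432048813 [-0.6325  0.6143 -2.0646]
touch True foot z est 0.01698264325339808 [1.3264 0.6838 2.1234] 14.9667
released 16.5
100 grip 19.82442681095935 30.00087132502813 [ 0.3672 -0.2302  0.0162]
lifted 19.99195378884012 29.998826357186772 [-0.0605  0.471  -1.3951]
touch True foot z est 0.017047287450910414 [-0.1251 -0.1769  2.7944] 22.1833
released 23.7083
```

View pics/w3.png

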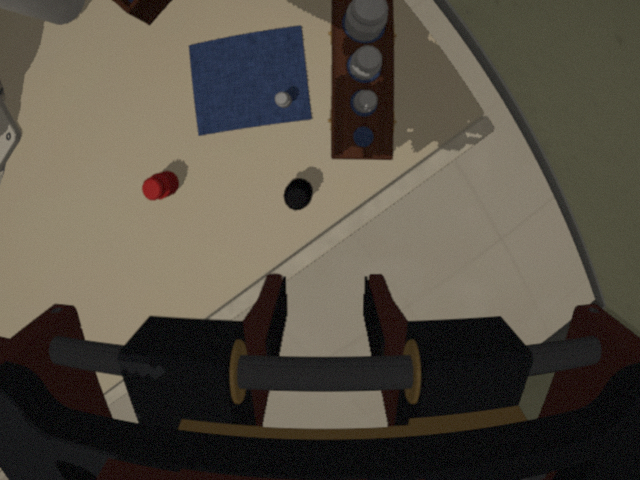

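The view shows the three placed weights upright in their wells at (367,18), (366,62) and (365,101). The 50 is still on the mat at (282,99) and its well at (364,134) is empty. Now the last one.

```bash
python3 - <<'E'
from pp import *
z=go("50")
if abs(z-.017)<.003: release("50")
else: print("NOT SEATED")
t=get_tcp_pos(); move_pose([.36,-.43,.22],Q); wait(.3)
T=tcpT(); np.save("T4.npy",T); w=read_camera("wrist")[:,:,::-1]
a=cv2.resize(w[0:180,270:450],(390,390),interpolation=2)
s=read_camera("side")[:,:,::-1]; b=cv2.resize(s[280:380,225:375],(585,390),interpolation=2)[:,:410]
cv2.imwrite("pics/fin.png",np.hstack([a,b])); cv2.imwrite("pics/w4.png",w); print(get_time())
H={"500":.056,"200":.044,"100":.036,"50":.030}
for n in H: print(n,project("wrist",[*(O+W[n][3]*ax),.017+H[n]],T)[0])
E
```

```text
50 grip 13.54640796384463 29.992119622969824 [ 0.393  -0.3168  0.0146]
lifted 13.340321236931484 29.985168546212435 [-0.0567  0.5355 -0.7089]
touch True foot z est 0.01699640026246983 [-0.2208  0.3369  6.3316] 30.0
released 31.55
32.5167
500 [369.7246   6.2222]
200 [368.5161  57.7797]
100 [367.4015  99.1903]
50 [366.2954 136.1694]
```

View pics/fin.png

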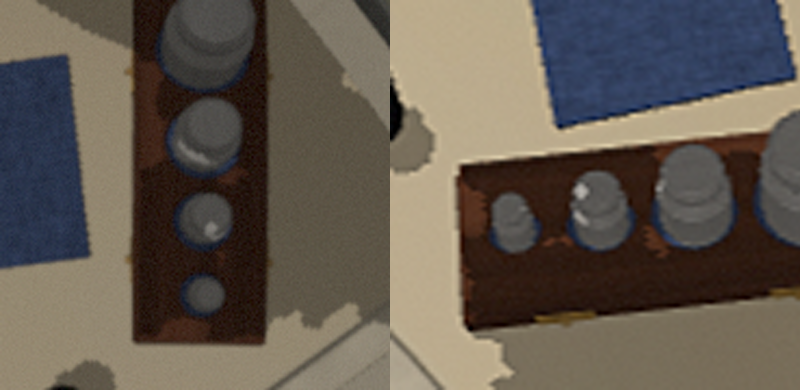

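Both crops show all four weights upright and down in their wells, largest to smallest (wrist crop: (210,25), (207,130), (204,218), (203,294)). Blue well floor shows round each one, so I'm handing in.

```bash
python3 -c "
from station import *
print(job_done(),get_time())"
```

```text
the job is handed in; nothing more can be done
the job is handed in; nothing more can be done
```

All four weights stand upright on the floors of their own wells, largest to smallest; I never reached for the tweezers, bottle or timer, and I handed the job in at about 33 s with no verdict shown.

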